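# Load a name-plate carrier under the spring clip of an engraving jig

### The job

Load the engraving jig: with one fingertip hold the spring clip's long thumb bar down so that its jaw stands open, and with the other fingertip push the flat carrier along its channel, beneath the jaw, until it is fully home against the end stop. Then let the clip come down on the carrier and move clear. Nothing is to be picked up: the carrier stays flat in its channel, and the jar, the bead box and the graver stay where they are.

Things in the scene. Friction and masses are not known exactly. Their poses are not given: they have to be found in the camera images.
- jig: Fixed jig on the bench: wooden base with a dark steel bed, 215 x 145 mm (x -107 to 107, y -52 to 92 mm), bed surface 24 mm above the bench. Origin: at bench height, under the channel's centre line. x points along the channel to the end stop (the way to push), y to the clip's side, z up. Channel: 39 mm wide, centred on y = 0, between rails 6 mm wide and 6 mm high.
- stop (a point): Middle of the face of the end stop, 5 mm above the bed, at x = 80, y = 0 mm in the jig's frame. The stop is a steel bar across the channel's end, 51 mm wide, 10 mm high. Axes as the jig's.
- carrier: Loose flat aluminium carrier, 60 (x) x 36 (y) x 5 mm, about 0.12 kg, brass blank let into its top; at its rear (-x) end an upright lip. Origin: centre of the underside; x points to the end stop. It starts in the channel (1.5 mm play a side), its front edge 16 to 38 mm short of the jaw. Fully home its front edge touches the stop: its origin is then at x = 50 mm in the jig's frame.
- lip (a point): Top edge, middle, of the back face of the carrier's lip, 30 mm behind and 20 mm above the carrier's origin. The lip is 30 mm wide and 4 mm thick; a fingertip behind it pushes the carrier. Axes as the carrier's.
- clip (a joint): Angle of the spring clip (rad). 0: at rest, jaw 1.5 mm above the bed, blocking the carrier. Grows as the thumb bar is pressed down, which lifts the jaw; ends at 0.45. From 0.22 on the carrier passes freely. About 4 N on the middle of the bar holds it at 0.3; let go, it springs back, and shut on the carrier it reads about 0.15. Hinge: parallel to jig x, at jig y = 30 mm, 9 mm above the bed.
- bar_mid (a point): Middle of the upper face of the clip's thumb bar, a steel flap 135 mm long along the channel (jig x -70 to 65 mm) and 44 mm wide (jig y 34 to 76 mm). This point: jig x -2.5, y 58 mm, about 19 mm above the bed at rest (flap sloping up 0.3 rad away from the channel), 10.5 mm at 0.3 rad (level), 6 mm at the end of travel. A fingertip can press it and slide anywhere along its length.
- toe (a point): Lowest point of the clip's jaw, a narrow arm (jig x 50 to 70 mm) that reaches over the channel from the hinge. At rest at jig x = 60, y = 7 mm, 1.5 mm above the bed. It presses on the carrier's top when the bar is let go. Two hinge lugs, 14 mm high, stand at jig x -74 and 76, y 31 mm.
- jar: Bystander: amber jar, 40 mm across, 65 mm high. Origin: centre of its underside. Loose.
- bead_box: Bystander: clear open box with black beads, 75 x 75 x 32 mm. Origin: centre of its underside. Loose.
- graver: Bystander: wood-handled hand tool, 150 mm long, lying on the bench along its x. Origin: below its middle. Loose.
There are look-alikes about, which are no part of the job. Of the things that look like the carrier, the middle-sized one is meant.

How it is judged (in metres and radians):
On the way:
1. a finger holds the clip's bar down with the jaw open while a finger pushes the carrier, already beneath the jaw (value of joint clip above 0.19 rad and contact force between the fingers and clip above 0.5 N and contact force between the fingers and carrier above 0.05 N and x of carrier in the frame of jig above 0.026 m), for 0.02 s.
At the end, for the whole second after the job is handed in: The carrier lies flat in the channel, its front edge within 3.5 mm of the end stop, at rest, with the clip let go and its jaw pressing on the carrier's top; the robot touches nothing (x of carrier in the frame of jig between 0.0465 and 0.0525 m and y of carrier in the frame of jig between -0.004 and 0.004 m and z of carrier in the frame of jig below 0.027 m and angle between the x axis of carrier and the x axis of jig, either way round below 0.1 rad and angle between carrier's own z axis and vertical below 0.06 rad and value of joint clip between 0.1 and 0.2 rad and contact force between clip and carrier above 0.5 N and linear speed of carrier below 0.01 m/s).
It fails at once if the carrier is lifted or tipped out of its channel (z of carrier in the frame of jig above 0.034 m or angle between carrier's own z axis and vertical above 0.3 rad).
It fails at once if a bystander is moved by more than 20 mm (distance of any of jar, bead_box, graver from where it was at the start of the episode above 0.02 m).
It also fails if it takes over 32 s, if anything falls off the work surface, if the arm or the gripper's body presses on something with over 40 N, if the wrist force passes 120 N, or if a joint passes its speed limit or range.

### The arm

A 6-joint arm with a two-finger parallel gripper is mounted at the origin on the work surface. World frame = base frame: x ahead of the robot, y to its left, z up, the work surface at z = 0. Lengths are in m, angles in degrees, forces in N, time in s.
With the tool pointing down it reaches from about 0.35 to 0.775 m from the base axis. Payload 5.5 kg.
Tool frame: the origin (TCP) lies on the mounting face of the last link; the fingertips stand 173 mm ahead of it and the grasp point (between the pads) lies 155 mm ahead of it (arm.grip_point_offset is the distance from the TCP to the grasp point, in m); z points along the fingers, y is the line along which they close (so a half turn about z gives the same grasp; the last joint's range is limited). The gripper opens to 85 mm and grips with 20 to 120 N. Pads are 22 mm wide; open, the fingers measure 114 mm over their backs; the gripper's body (76 mm by 85 mm) begins 54 mm behind the grasp point. The pads swing forward as they close: fully open they stand 13 mm farther back than shut.
Start: joints at [64.423, 17.945, 2.641, 74.691, 0, 82.002], TCP at [0.174, 0.548, 0.405] pointing down, gripper open.
Joint ranges: [-158.12, 158.12], [-49.38, 96.58], [-58.88, 72.47], [-126.05, 133.96], [-84.25, 85.87], [-180, 180]. Speed limits (degrees/s): [147.25, 147.25, 180, 180, 180, 180].

### API

Orientations are given as [roll, pitch, yaw] about the fixed x, y, z axes, in that order (R = Rz(yaw) Ry(pitch) Rx(roll)).
In Python, from cell import arm gives the robot as it stands. The module is installed in compiled form; this text tells all that it offers.
- The arm moves only by the shell command python3 -m inch 'ROWS' [FORCE]. ROWS is text: rows parted by semicolons, each of 7 numbers parted by spaces: the shift along the tool's x, y, z in cm, then the turn, a rotation vector about the tool's x, y, z in degrees, then the closure in counts, from 0 (fully open) to 255 (shut). In form: x y z ax ay az grip; .... A call has 1 to 8 rows; each row is the pose to reach, as a shift and turn from the pose commanded when the call began, along the tool's axes at that moment; what a row does not reach only later rows make up. A row lasts 1/10 s, in which the tool goes at most 50 mm and 8.59 degrees, less where a joint would pass 70% of its speed; a pose out of reach is approached as far as the arm can. A call with a gripper value outside its range is refused whole. The fingers move at their own pace and stop on an object; FORCE is the grip in N (left out, the last holds). Time passes only in rows, so rows that repeat a pose let the fingers close. It gives the time, the measured TCP pose, the force, the opening and the grip force at its end, in the units of the state.
- arm.read_state(): the state, without advancing time (a new reading comes with each control period).
- arm.get_image(name): name is "scene" or "top"; returns a dict with "color" (420x560x3 uint8, red, green, blue), "fx", "fy", "cx", "cy" (pixels), "R" (3x3) and "t" (3): a world point X has camera coordinates R X + t. Camera axes: x right, y down, z forward; pixel columns grow to the right and rows downward; lengths in m; the calibration is good to about 2 mm. A picture is of the moment at which its call begins. There is no depth.
- arm.hand_in(): hands the job in; it is judged then, once.
The state is a dict: "time_s": time; "joints": joint angles; "qvel": joint speeds; "tau": joint torques, N m; "tcp_pos": TCP position; "orientation": TCP orientation; "contact_force": force on the tool from outside, world axes, zero at the start; "ft_torque": the same for the moment, N m; "grip_width": opening from 0.0 (shut) to 1.0 (fully open); "gripper_force": force on a finger pad.
Only numpy, scipy, OpenCV 4.12 (cv2) and the standard library are available. Lean on these libraries where they do the work, as an engineer would, in place of code of your own. Each camera call takes 0.05 s, during which the arm holds its last target. There are 200 camera calls.

## Working session

There is one attempt and no reset: what is moved stays moved. The work goes in short steps, Python scripts to look and compute and a shell command to move; the robot and the scene stay as the last step left them, time stands still between calls to the robot, and variables do not carry over. Pictures are saved under pics/ and viewed, at most 10 in all, crops included, and the job is handed in when it is done.

```bash
mkdir -p pics
python3 - <<'E'
from cell import arm
import cv2,json,pickle
d={}
for n in("scene","top"):
    im=arm.get_image(n); d[n]=im
    cv2.imwrite(f"pics/{n}0.png",im["color"][:,:,::-1])
    print(n,im["fx"],im["cx"],im["cy"],im["R"],im["t"])
pickle.dump(d,open("im0.pkl","wb"))
print(arm.read_state(),arm.grip_point_offset)
E
```

```text
scene 506.5233047482649 277.856569294255 211.3222980668899 [[ 0.3011927   0.9534273  -0.01610438]
 [ 0.56816579 -0.19299875 -0.79996194]
 [-0.76581368  0.23179274 -0.59983459]] [-0.19959469 -0.24775985  1.30895017]
top 469.05144585982185 280.6355257044317 214.67267747526972 [[ 0.01634399 -0.99954623 -0.02530245]
 [-0.9929912  -0.01326389 -0.11744164]
 [ 0.11705274  0.02704458 -0.9927574 ]] [0.04370706 0.56797345 0.88478481]
{'time_s': 0.1, 'joints': array([6.44225392e+01, 1.79858934e+01, 2.58291880e+00, 7.46908452e+01,
       2.42008768e-03, 8.20003073e+01]), 'qvel': array([ 0.06396687, -0.07171376,  0.17223473, -0.04479596, -0.0305398 ,
        0.03102177]), 'tau': array([ 3.42337858e-03, -4.81727636e+01,  2.99242902e+01,  1.28065195e-02,
       -6.66253050e-05, -1.65996352e-05]), 'tcp_pos': array([0.17358724, 0.54798357, 0.40389981]), 'orientation': array([-1.79907430e+02, -1.54532172e-02,  1.62422217e+02]), 'contact_force': array([ 0.28544997, -0.77941719, -0.88814623]), 'ft_torque': array([0.01826538, 0.00779349, 0.03414131]), 'gripper_force': 0.0, 'grip_width': 1.0004337386496056} 0.1547
```

View pics/scene0.png

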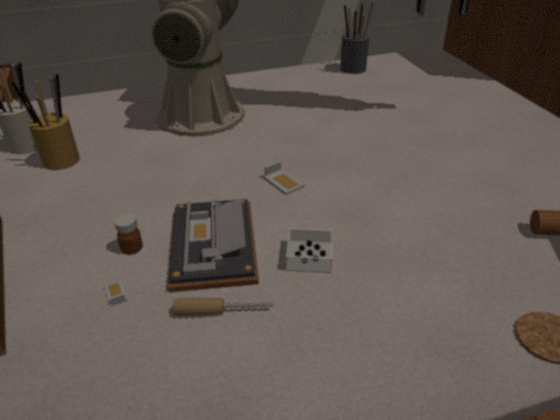

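View pics/top0.png

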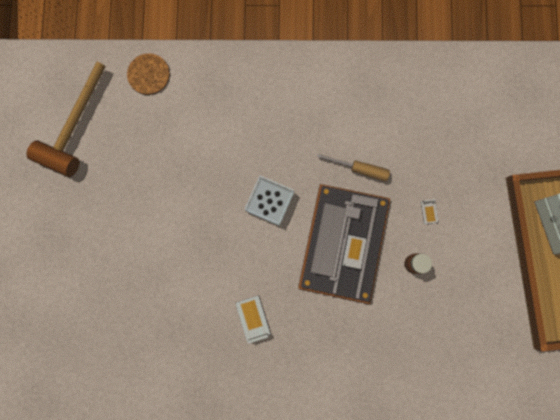

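The top view shows the jig with its corners near (320,186), (390,198), (370,303) and (301,290). The stop is at the top, the clip on the left, and the carrier's brass blank sits at about (355,250). The other two brass-inlaid plates, at (253,318) and (430,212), lie outside the jig and are look-alikes. Next I'll measure the jig pose.

```bash
cat > h.py <<'E'
import numpy as np
def ray(im,u,v,z):
    R=np.array(im["R"]);t=np.array(im["t"]);c=-R.T@t
    d=R.T@np.array([(u-im["cx"])/im["fx"],(v-im["cy"])/im["fy"],1.0])
    return c+d*(z-c[2])/d[2]
def proj(im,X):
    p=np.array(im["R"])@np.array(X)+im["t"]; return im["fx"]*p[0]/p[2]+im["cx"],im["fy"]*p[1]/p[2]+im["cy"]
E
python3 - <<'E'
import pickle,cv2,numpy as np
from h import *
im=pickle.load(open("im0.pkl","rb"))["top"]; c=im["color"]
x0,y0,x1,y1=290,175,405,312
crop=c[y0:y1,x0:x1]
hsv=cv2.cvtColor(crop,cv2.COLOR_RGB2HSV)
brass=((hsv[...,0]>12)&(hsv[...,0]<28)&(hsv[...,1]>130)&(hsv[...,2]>90)).astype(np.uint8)
n,l,s,ce=cv2.connectedComponentsWithStats(brass)
for i in range(1,n):
    if s[i,4]>4:
        u,v=ce[i]+[x0,y0]; print("brass",s[i,4],u.round(1),v.round(1),ray(im,u,v,.026)[:2].round(4))
g=cv2.cvtColor(crop,cv2.COLOR_RGB2GRAY)
print("med gray bench",np.median(g[:5]), )
m=(g<np.median(c[350:400,300:400].mean(2))*0.62).astype(np.uint8)
m=cv2.morphologyEx(m,cv2.MORPH_CLOSE,np.ones((9,9)))
cs,_=cv2.findContours(m,cv2.RETR_EXTERNAL,cv2.CHAIN_APPROX_NONE)
k=max(cs,key=cv2.contourArea)
P=np.array([ray(im,u+x0,v+y0,.024)[:2] for u,v in k[:,0]],np.float32)
r=cv2.minAreaRect(P*1000);print(r)
big=cv2.resize(crop,None,fx=5,fy=4.3,interpolation=cv2.INTER_CUBIC)
big=np.clip(big.astype(float)*1.6,0,255).astype(np.uint8)
cv2.imwrite("pics/jig.png",big[:,:,::-1])
E
```

```text
brass 39 381.7 176.1 [ 0.6481 -0.147 ]
brass 22 325.9 191.1 [ 0.6165 -0.0367]
brass 21 382.2 202.9 [ 0.5943 -0.1475]
brass 8 310.6 232.2 [ 0.5342 -0.0071]
brass 190 354.8 248.6 [ 0.5035 -0.0934]
brass 5 307.4 247.8 [ 0.5036 -0.0011]
brass 6 305.8 255.5 [0.4886 0.0018]
brass 5 304.6 261.6 [0.4767 0.0041]
brass 7 302.7 270.0 [0.4603 0.0076]
brass 23 307.0 282.6 [ 0.4362 -0.0009]
brass 21 365.0 295.0 [ 0.4144 -0.1129]
med gray bench 143.0
((514.0325927734375, -74.8924789428711), (143.95907592773438, 210.9070281982422), 78.93599700927734)
```

View pics/jig.png

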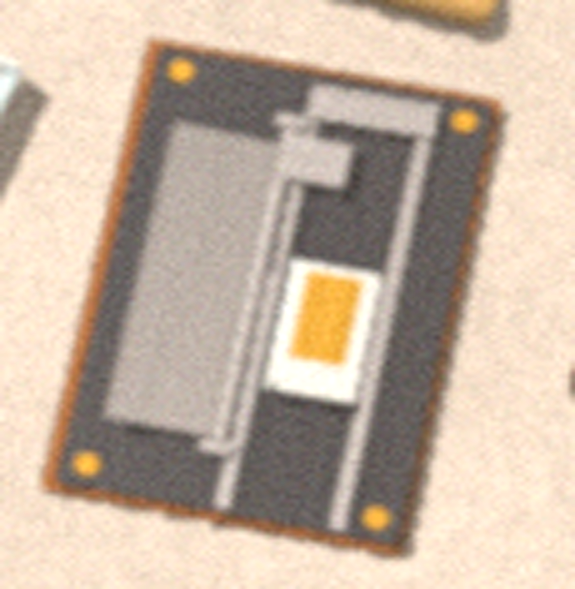

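The enlarged crop shows the jig squarely: four brass screws, the bar on the left, the jaw at about (318,163), and the carrier with its front edge at about (337,264) and its lip at the bottom, about (309,396). Next I'll work out the carrier position and the tool shift.

```bash
cat >> h.py <<'E'
# jig pose from the four corner screws
S=np.array([[.6165,-.0367],[.5943,-.1475],[.4362,-.0009],[.4144,-.1129]])
yw=np.arctan2(*(S[0]+S[1]-S[2]-S[3])[::-1]); Rj=np.array([[np.cos(yw),-np.sin(yw)],[np.sin(yw),np.cos(yw)]])
O=S.mean(0)-Rj@[0,.020]
def tojig(p): return Rj.T@(np.array(p)[:2]-O)
def fromjig(x,y): return O+Rj@[x,y]
def toolshift(s,x,y,tipz,L=.168):
    "shift (cm, tool axes) to bring finger midpoint to jig x,y (m), tips at tipz"
    from scipy.spatial.transform import Rotation as Ro
    R=Ro.from_euler("xyz",s["orientation"],degrees=True)
    p=np.append(fromjig(x,y),tipz+L)
    Rt=Ro.from_euler("xyz",[180,0,180+np.degrees(yw)],degrees=True)
    return R.inv().apply(p-s["tcp_pos"])*100,(R.inv()*Rt).as_rotvec(degrees=True)
E
python3 - <<'E'
import pickle
from h import *
from cell import arm
im=pickle.load(open("im0.pkl","rb"))["top"]
print(np.degrees(yw),O)
print("brass",tojig(ray(im,354.8,248.6,.029)))
for n,u,v,z in [("front",337,264,.029),("liptop rear",309,397,.044),("lip top rear L",266,388,.044),("toe end",350,168,.03)]:
    print(n,tojig(ray(im,290+u/5,175+v/4.3,z))*1000)
s=arm.read_state();print(toolshift(s,-.055,.03,.12))
E
```

```text
-11.058878511635731 [ 0.51151365 -0.09412861]
brass [-0.00822254 -0.00056548]
front [16.16595397 -0.99970342]
liptop rear [-4.54483597e+01  4.39142040e-02]
lip top rear L [-44.94817293  16.78316872]
toe end [60.13868846  2.43854966]
(array([-45.8046855 , -48.63271983,  11.65621588]), array([-0.091591  , -0.02070268, -6.51889018]))
```

```bash
python3 -m inch '-3.4 -3.6 0 0 0 0 117; -6.8 -7.2 0 0 0 0 117; -10.2 -10.8 0 0 0 0 117; -13.6 -14.4 0 0 0 0 117; -17 -18 0 0 0 0 117; -20.4 -21.6 0 0 0 0 117; -23.8 -25.2 0 0 0 0 117; -27.2 -28.8 0 0 0 0 117' 40
python3 - <<'E'
from h import *;from cell import arm
print(toolshift(arm.read_state(),-.060,.03,.12))
E
```

```text
time_s: 0.9
tcp_pos: [0.3461, 0.1896, 0.4046]
orientation: [180.0, 0.0, 162.5]
contact_force: [1.2, 0.3, -0.4]
grip_width: 0.541
gripper_force: 0.0
(array([-18.02240807, -19.76884227,  11.65797283]), array([ 0.01144573,  0.00816357, -6.49071801]))
```

```bash
python3 -m inch '-3.4 -3.6 1 0 0 -1 117; -6.8 -7.2 3 0 0 -3 117; -10.2 -10.8 5 0 0 -5 117; -13.6 -14.4 7 0 0 -6.5 117; -17 -18 9 0 0 -6.5 117; -18 -19.7 11 0 0 -6.5 117; -18 -19.7 11.6 0 0 -6.5 117; -18 -19.7 11.6 0 0 -6.5 117'
python3 - <<'E'
from h import *;from cell import arm;import cv2
s=arm.read_state();print(toolshift(s,-.060,.03,.045),s["joints"])
a=arm.get_image("scene")["color"][170:300,140:280]
b=arm.get_image("top")["color"][170:310,280:420]
a=cv2.resize(a,(395,395),interpolation=3);b=cv2.resize(b,(395,395),interpolation=3)
cv2.imwrite("pics/p1.png",np.hstack([a,b])[:,:,::-1])
E
```

```text
time_s: 1.7
tcp_pos: [0.4573, -0.0512, 0.2871]
orientation: [180.0, -0.2, 168.8]
contact_force: [0.1, -0.2, 0.4]
grip_width: 0.54
gripper_force: 0.0
(array([-0.17796454, -0.18097875,  7.40445807]), array([ 0.04551475, -0.23957672, -0.13884242])) [-1.64042306e+01  9.68616299e+00 -2.54110944e+01  5.51454895e+01
  2.32922170e-02 -5.20655875e+00]
```

View pics/p1.png

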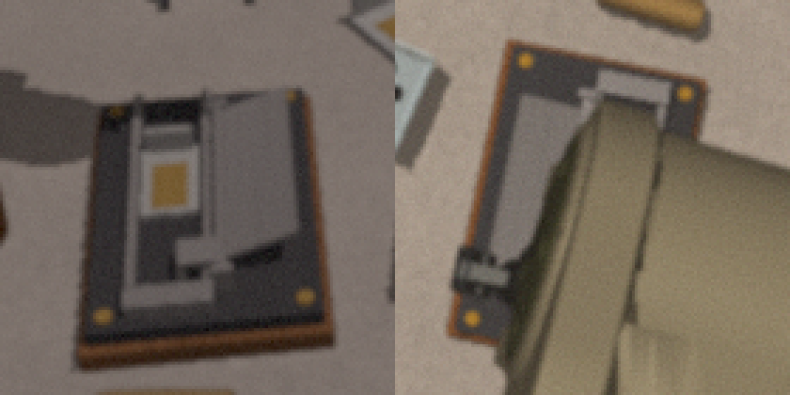

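The left (scene) crop shows the jig clear, with the fingers still above it. The right (top) crop is mostly hidden by the arm, with the left finger near the bar's rear end at about (485,275). I'll lower the tool and check in the scene view.

```bash
python3 -m inch '-0.1 -0.1 2 0 0 0 117; -0.2 -0.2 4 0 0 0 117; -0.2 -0.2 5.5 0 0 0 117; -0.2 -0.2 6 0 0 0 117; -0.2 -0.2 6 0 0 0 117'
python3 - <<'E'
from h import *;from cell import arm;import cv2
s=arm.read_state();print(toolshift(s,-.060,.03,.033),s["contact_force"])
im=arm.get_image("scene");a=im["color"][150:300,140:290]
for x,y,z in[(-.049,0,.059),(-.049,.06,.059),(-.044,0,.044)]: print((np.array(proj(im,[*fromjig(x,y),z]))-[140,150])*4)
a=cv2.resize(a,(600,600),interpolation=3)
cv2.imwrite("pics/p2.png",a[:,:,::-1])
E
```

```text
time_s: 2.3
tcp_pos: [0.4595, -0.052, 0.229]
orientation: [180.0, -0.0, 169.0]
contact_force: [0.6, -0.6, 0.3]
grip_width: 0.537
gripper_force: 0.0
(array([ 0.08554047, -0.13340518,  2.80032565]), array([ 0.00994728, -0.01079717,  0.0825399 ])) [ 0.55132507 -0.57767142  0.26624745]
[231.97353447 210.80034084]
[367.30399557 200.16724205]
[235.55087965 244.54762268]
```

View pics/p2.png

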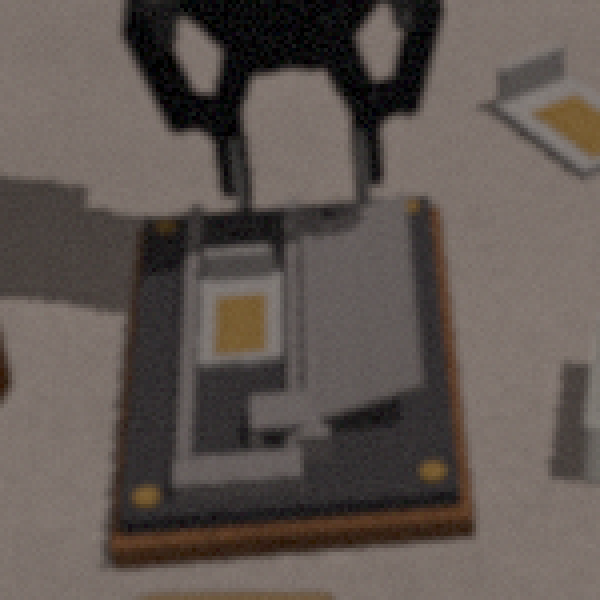

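The fingertips show at about (245,210) and (362,203), clear behind the lip at about (240,250). The tips are thin, so I'll open slightly and then press down.

```bash
python3 -m inch '0 -0.1 0.5 0 0 0 99; 0 -0.1 1 0 0 0 99; 0 -0.1 1.2 0 0 0 99; 0 -0.1 1.2 0 0 0 99'; python3 -m inch '0 0 0.3 0 0 0 99; 0 0 0.6 0 0 0 99; 0 0 0.8 0 0 0 99; 0 0 0.8 0 0 0 99';  python3 -m inch '0 0 0.3 0 0 0 99; 0 0 0.6 0 0 0 99; 0 0 0.6 0 0 0 99'
python3 - <<'E'
from h import *;from cell import arm;import cv2
s=arm.read_state();print(toolshift(s,-.060,.03,.033),s["contact_force"])
im=arm.get_image("scene");a=im["color"][150:300,140:290]
a=cv2.resize(a,(600,600),interpolation=3)
cv2.imwrite("pics/p3.png",a[:,:,::-1])
E
```

```text
time_s: 2.75
tcp_pos: [0.4593, -0.054, 0.2164]
orientation: [180.0, -0.0, 168.9]
contact_force: [-0.1, -0.8, 0.1]
grip_width: 0.615
gripper_force: 0.0
time_s: 3.15
tcp_pos: [0.4597, -0.0539, 0.2086]
orientation: [180.0, 0.0, 168.9]
contact_force: [0.5, 1.5, 2.9]
grip_width: 0.613
gripper_force: 1.3
time_s: 3.45
tcp_pos: [0.4598, -0.0538, 0.2026]
orientation: [179.9, 0.0, 168.9]
contact_force: [0.7, 3.8, 5.7]
grip_width: 0.611
gripper_force: 2.6
(array([0.14935342, 0.03911925, 0.16215571]), array([ 0.05596731,  0.04331514, -0.01033077])) [0.72402008 3.79378438 5.70083454]
```

View pics/p3.png

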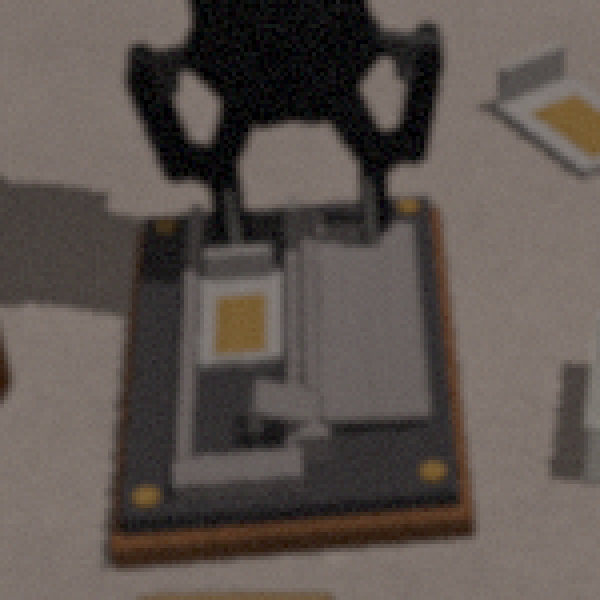

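The bar is now almost level and the jaw is raised (about (285,395)). The left finger sits behind the lip at (235,240). I'll press slightly more and push.

```bash
python3 -m inch '0 0 0.12 0 0 0 99; -0.4 0 0.12 0 0 0 99; -0.8 0 0.12 0 0 0 99; -1.2 0 0.12 0 0 0 99; -1.6 0 0.12 0 0 0 99; -2 0 0.12 0 0 0 99; -2.4 0 0.12 0 0 0 99; -2.8 0 0.12 0 0 0 99'; python3 -m inch '-0.4 0 0 0 0 0 99; -0.8 0 0 0 0 0 99; -1.2 0 0 0 0 0 99; -1.6 0 0 0 0 0 99; -1.8 0 0 0 0 0 99; -1.8 0 0 0 0 0 99'
python3 - <<'E'
from h import *;from cell import arm;import cv2
s=arm.read_state();print(toolshift(s,.009,.03,.033),s["contact_force"])
im=arm.get_image("scene");a=im["color"][150:300,140:290]
a=cv2.resize(a,(600,600),interpolation=3)
cv2.imwrite("pics/p4.png",a[:,:,::-1])
E
```

```text
time_s: 4.3
tcp_pos: [0.4846, -0.059, 0.2007]
orientation: [-179.9, -0.4, 168.9]
contact_force: [-6.8, 2.5, 6.6]
grip_width: 0.611
gripper_force: 4.0
time_s: 4.9
tcp_pos: [0.503, -0.0627, 0.2008]
orientation: [-180.0, -0.3, 168.9]
contact_force: [-3.6, 1.9, 6.5]
grip_width: 0.606
gripper_force: 3.0
(array([-2.34117691,  0.07554156, -0.03194735]), array([-0.04786314, -0.28406851, -0.01676528])) [-3.61717721  1.87885216  6.45320581]
```

View pics/p4.png

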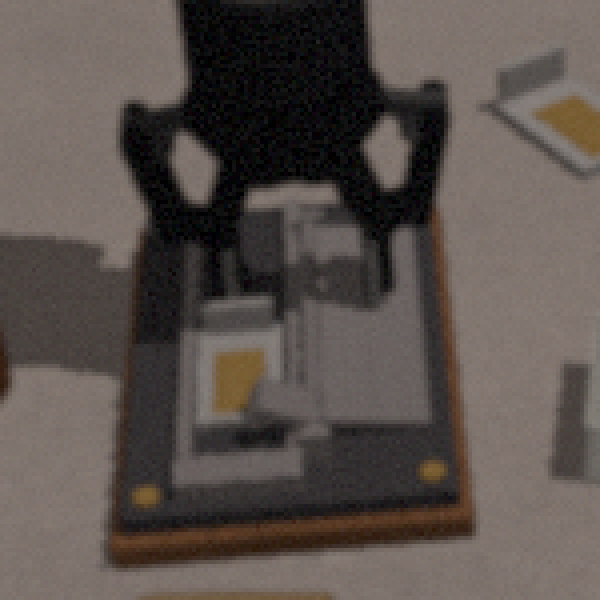

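The carrier's front edge (about (235,425)) is beneath the jaw and still short of the stop at (235,455). The jaw is open. I'll keep pushing and then creep.

```bash
python3 -m inch '-0.4 0 0 0 0 0 99; -0.8 0 0 0 0 0 99; -1.2 0 0 0 0 0 99; -1.6 0 0 0 0 0 99; -1.8 0 0 0 0 0 99; -1.9 0 0 0 0 0 99; -1.9 0 0 0 0 0 99'; python3 -m inch '-0.1 0 0 0 0 0 99; -0.2 0 0 0 0 0 99; -0.2 0 0 0 0 0 99';python3 -m inch '-0.1 0 0 0 0 0 99; -0.2 0 0 0 0 0 99; -0.2 0 0 0 0 0 99'
python3 - <<'E'
from h import *;from cell import arm;import cv2
s=arm.read_state();print(toolshift(s,.009,.03,.033),s["contact_force"])
im=arm.get_image("scene");a=im["color"][150:300,140:290]
a=cv2.resize(a,(600,600),interpolation=3)
cv2.imwrite("pics/p5.png",a[:,:,::-1])
E
```

```text
time_s: 5.65
tcp_pos: [0.5214, -0.0662, 0.2007]
orientation: [-180.0, -0.3, 168.9]
contact_force: [-4.7, 1.1, 5.6]
grip_width: 0.611
gripper_force: 3.2
time_s: 5.95
tcp_pos: [0.5232, -0.0666, 0.2007]
orientation: [-179.9, -0.3, 168.9]
contact_force: [-4.8, 1.8, 5.4]
grip_width: 0.611
gripper_force: 3.2
time_s: 6.25
tcp_pos: [0.5252, -0.067, 0.2007]
orientation: [-180.0, -0.3, 168.9]
contact_force: [-4.9, 1.7, 6.2]
grip_width: 0.609
gripper_force: 3.2
(array([-0.07445093,  0.07238218, -0.02757834]), array([-0.04911161, -0.31550044, -0.01434557])) [-4.90123316  1.74666436  6.16243011]
```

View pics/p5.png

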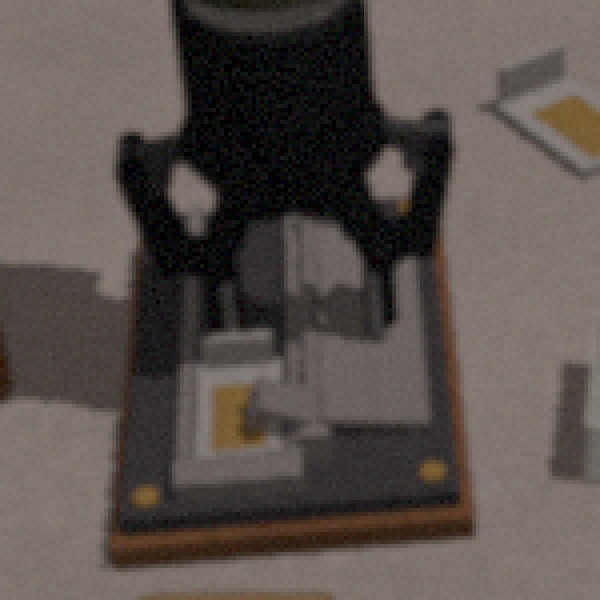

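The carrier's front edge is nearly at the stop (about (235,458)), but there is no force rise yet. I'll creep until the force jumps.

```bash
for i in 1; do python3 -m inch '-0.1 0 0 0 0 0 99; -0.1 0 0 0 0 0 99' | grep -E "pos|contact"; python3 -m inch '-0.1 0 0 0 0 0 99; -0.1 0 0 0 0 0 99'| grep -E "pos|contact"; done
```

```text
tcp_pos: [0.5261, -0.0671, 0.2007]
contact_force: [-5.5, 2.2, 6.6]
tcp_pos: [0.5271, -0.0674, 0.2007]
contact_force: [-4.6, 2.5, 6.7]
```

```bash
python3 -m inch '-0.1 0 0 0 0 0 99; -0.1 0 0 0 0 0 99' | grep -E "pos|contact"; python3 -m inch '-0.1 0 0 0 0 0 99; -0.1 0 0 0 0 0 99'| grep -E "pos|contact"
```

```text
tcp_pos: [0.5281, -0.0675, 0.2007]
contact_force: [-4.8, 1.7, 5.6]
tcp_pos: [0.5288, -0.0677, 0.2007]
contact_force: [-6.7, 1.8, 6.8]
```

```bash
python3 -m inch '-0.1 0 0 0 0 0 99; -0.1 0 0 0 0 0 99' | grep -E "pos|contact"
```

```text
tcp_pos: [0.5291, -0.0677, 0.2006]
contact_force: [-8.2, 1.9, 9.8]
```

The tool has stalled and the force has risen, so the carrier is home. I'll back off from the lip with the bar still held, then lift slowly and move clear.

```bash
python3 -m inch '0.2 0 0 0 0 0 99; 0.5 0 0 0 0 0 99; 0.5 0 -0.3 0 0 0 99; 0.5 0 -0.6 0 0 0 99; 0.5 0 -0.9 0 0 0 99; 0.5 0 -1.4 0 0 0 99; 0.5 0 -2.5 0 0 0 99; 0.5 0 -4 0 0 0 99'; python3 -m inch '2 0 -3 0 0 0 99; 5 0 -6 0 0 0 99; 8 0 -9 0 0 0 99; 10 0 -10 0 0 0 99; 10 0 -10 0 0 0 99'
python3 - <<'E'
from h import *;from cell import arm;import cv2
im=arm.get_image("scene");a=im["color"][150:300,140:290]
a=cv2.resize(a,(600,600),interpolation=3)
cv2.imwrite("pics/p6.png",a[:,:,::-1])
for n,x,y,z in [("home front",.08,0,.029),("brass home",.0558,-.0006,.029),("lip",.02,0,.044)]:print(n,(np.array(proj(im,[*fromjig(x,y),z]))-[140,150])*4)
E
```

```text
time_s: 8.1
tcp_pos: [0.5266, -0.0672, 0.2414]
orientation: [-180.0, -0.1, 168.9]
contact_force: [0.7, -0.3, 0.1]
grip_width: 0.614
gripper_force: 0.0
time_s: 8.6
tcp_pos: [0.4273, -0.0475, 0.3438]
orientation: [-180.0, 0.1, 168.9]
contact_force: [0.5, -1.2, -0.9]
grip_width: 0.612
gripper_force: 0.0
home front [236.12726713 457.77752995]
brass home [235.31685137 418.01803599]
lip [233.81924803 334.88777432]
```

View pics/p6.png

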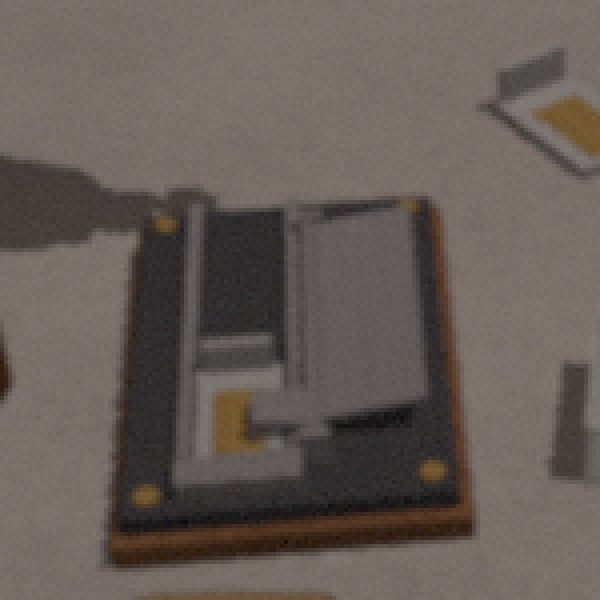

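The carrier is against the stop: the lip's top edge is at about row 335, where the home position predicts 334.9. The jaw rests on the carrier's top at (265,415), the bar is part-way up, and the arm is clear.

```bash
python3 -c "
from cell import arm;print(arm.hand_in())"
```

```text
the job is handed in; nothing more can be done
None
```

I handed the job in at about 8.7 s: the carrier is home against the stop with the clip's jaw down on it and the arm clear, judging by the last picture and the force rise at the stop; hand-in returned no verdict.

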